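Set out the registration place beside the tube tray

TASK

Ready the registration place for the next batch of samples: lay the ink pad flat on the bench midway between the full tube tray and the open tube rack, level with the middle of both, and stand the hand stamp upright on the middle of the pad. Set the wide steel cup upright on the bench in front of the middle of the tray, on the robot's side and about 4 cm clear of it, and stand the narrow steel cup right down inside it so that the two handles point opposite ways. Leave the two small capped specimen jars where they stand.

Things in the scene. Friction and masses are not known exactly. Their poses are not given: they have to be found in the camera images.
- tray: fixed white foam tray packed with 35 capped sample tubes. Foam 110 (x) x 150 (y) x 40 tall, tubes to 88. Origin: centre of its underside, on the bench. Its own -x side is its front and faces the robot. It stands left or right of the rack, in line with it (same yaw, within 5 mm in x), centres about 300 apart in y, so a gap of about 150 is between them.
- rack: fixed open white two-tier tube rack with upright end plates and only four tubes in it. 90 (x) x 150 (y) x 100 tall. Origin: centre of its underside, on the bench; axes like the tray's.
- ink_pad: loose ink pad, a flat rectangular metal tin with a dark felt top, 60 (x) x 88 (y) x 20 tall, about 140 g. Origin: centre of its underside; z up. It may be laid at any yaw.
- stamp: loose hand stamp standing upright: rectangular rubber foot 34 (x) x 44 (y) x 16 tall, a thin neck, and a round wooden knob of 24 diameter from 36 to 76 above its underside. About 90 g. Origin: centre of its underside; z up along the knob. Any yaw will do.
- wide_cup: loose wide low steel cup, open on top: outer diameter 66 at foot, 68 at rim, 55 tall, wall 3, floor 4. A hook-shaped handle of 8 mm bar on its own +x side reaches 66 from the axis and rises to 70 above the underside (higher than the rim). About 160 g. Origin: centre of its underside; z up. It may stand at any yaw.
- narrow_cup: loose narrow tall steel cup, open on top: outer diameter 46 at foot, 50 at rim, 90 tall, wall 3. A loop handle of 7 mm bar on its own +x side, 58 to 88 above the underside, reaches 62 from the axis. About 120 g. Origin: centre of its underside; z up. Nested fully down, its underside is 4 above the wide cup's and its top 39 above that cup's rim.
- narrow_handle (a point): middle of the outer bar of the narrow cup's loop handle, 58 from the cup's axis along its own +x and 73 above its underside
- jar_a: a small squat capped specimen jar, 40 dia x 55 tall, a bystander; origin at the centre of its underside. Stands left of the robot's centre line.
- jar_b: a small squat capped specimen jar, 40 dia x 55 tall, a bystander; origin at the centre of its underside. Stands right of the robot's centre line.
Mind the look-alikes: they are no part of the job. What is meant by the ink_pad is not red, and is the smaller of those in its own colour.

How it is judged:
By the outcome, as a careful person would: the job done as asked, in the order asked, and still so for the second after the job is handed in, with the robot touching nothing.
It also fails if it takes over 115 s, if anything falls off the work surface, if the arm or the gripper's body presses on something with over 40 N, if the wrist force passes 120 N, or if a joint passes its speed limit or range.

ROBOT

A 6-joint arm with a two-finger parallel gripper is mounted at the origin on the work surface. World frame = base frame: x ahead of the robot, y to its left, z up, the work surface at z = 0. Lengths are in mm, angles in rad, forces in N, time in s.
With the tool pointing down it reaches from about 275 to 825 mm from the base axis. Payload 4.9 kg.
Tool frame: the origin (TCP) lies at the very end of the fingers, on their centre line; the grasp point (between the pads) lies 19 mm behind it; z points along the fingers, y is the line along which they close (so a half turn about z gives the same grasp; the last joint's range is limited). The gripper opens to 85 mm and grips with 20 to 120 N. Pads are 22 mm wide; open, the fingers measure 114 mm over their backs; the gripper's body (76 mm by 85 mm) begins 54 mm behind the grasp point. The pads swing forward as they close: fully open they stand 13 mm farther back than shut.
Start: joints at [-1.398, 0.326, -0.193, 1.052, 0, 1.437], TCP at [166.117, -524.332, 231.281] pointing down, gripper open.
Joint ranges: [-2.65, 2.65], [-0.97, 1.79], [-1.3, 1.35], [-1.93, 2.1], [-1.47, 1.37], [-3.14, 3.14]. Speed limits (rad/s): [2.57, 2.57, 3.14, 3.14, 3.14, 3.14].

INTERFACE

Orientations are given as [roll, pitch, yaw] about the fixed x, y, z axes, in that order (R = Rz(yaw) Ry(pitch) Rx(roll)).
In Python, from bench import bot, solve_ik, imaging gives the robot as it stands. Calls block until the motion is done:
- bot.move_ptp(position, orientation): joint-space move of the TCP to a pose.
- bot.movel(position, rot=None, max_speed=150, threshold=None): straight line of the TCP; rot=None keeps the orientation; max_speed is the mean speed in mm/s. With threshold (N) it stops when the force on the tool has changed by that much, and returns True; else False.
- bot.move_j(angles): joint-space move.
- bot.grip(opening, effort=None): opening from 0.0 (shut) to 1.0 (fully open); effort is the grip in N (None keeps the last); returns when the fingers have stopped.
- bot.dwell(seconds).
- solve_ik(position, orientation): joint angles nearest the present ones, or None.
- bot.get_state(): the state.
- imaging.capture(name): name is "side" or "top"; returns the picture (384x512x3 uint8, blue, green, red); there is no depth.
- imaging.camera_model(name): a dict with "K" (3x3 intrinsics, pixels), "position" and "rotation" of the camera in the world. Camera axes: x right, y up, looking along -z (the intrinsics and any distortion apply to the point x, -y, -z); pixel columns grow to the right and rows downward; lengths in mm; the calibration is good to about 2 mm. A picture is of the moment at which its call begins. camera_model takes no time and is no camera call.
A pose or a line that the arm cannot do raises bot.IKError and nothing moves.
- bot.sign_off(): hands the job in; it is judged then, once.
The state is a dict: "t": time; "qpos": joint angles; "joint_velocities": joint speeds; "effort": joint torques, N m; "tcp_pos": TCP position; "orientation": TCP orientation; "contact_force": force on the tool from outside, world axes, zero at the start; "wrist_torque": the same for the moment, N m; "opening": opening from 0.0 (shut) to 1.0 (fully open); "gripper_force": force on a finger pad.
Only numpy, scipy, OpenCV 4.12 (cv2) and the standard library are available. Lean on these libraries where they do the work, as an engineer would, in place of code of your own. Each camera call takes 0.05 s, during which the arm holds its last target. There are 200 camera calls.

## Working session

There is one attempt and no reset: what is moved stays moved. The work goes in short steps, each a Python script; the robot and the scene stay as the last script left them, time stands still between calls to the robot, and variables do not carry over. Pictures are saved under pics/ and viewed, at most 14 in all, crops included, and the job is handed in when it is done.

```bash
mkdir -p pics; ls
python3 - <<'E'
from bench import bot, imaging
import cv2, numpy as np
np.set_printoptions(precision=4,suppress=True)
for n in ("side","top"):
    cv2.imwrite(f"pics/{n}0.png",cv2.resize(imaging.capture(n),(800,600),interpolation=cv2.INTER_CUBIC))
    cv2.imwrite(f"{n}_raw.png",imaging.capture(n))
    print(n,imaging.camera_model(n))
print(bot.get_state())
E
```

```text
pics
side {'K': array([[481.8806,   0.    , 258.8002],
       [  0.    , 481.8806, 183.4086],
       [  0.    ,   0.    ,   1.    ]]), 'position': array([  407.7362, -1215.5181,   956.1443]), 'rotation': array([ 0.9371, -0.0076, -0.0636])}
top {'K': array([[415.426 ,   0.    , 250.5387],
       [  0.    , 415.426 , 191.2622],
       [  0.    ,   0.    ,   1.    ]]), 'position': array([ 375.6645,  -58.5334, 1129.6796]), 'rotation': array([ 0.1013, -0.    , -1.5946])}
{'t': 0.2, 'qpos': array([-1.3982,  0.3267, -0.1932,  1.052 , -0.    ,  1.4366]), 'joint_velocities': array([ 0.0005, -0.0022,  0.003 ,  0.0005, -0.0005,  0.0007]), 'effort': array([  0.0003, -44.3303,  26.2427,   0.0114,  -0.0002,   0.    ]), 'tcp_pos': array([ 166.0325, -523.9871,  230.8159]), 'orientation': array([-3.1406, -0.0001,  0.3068]), 'contact_force': array([-0.6673,  0.0428, -0.6306]), 'wrist_torque': array([-0.0288, -0.0053, -0.0273]), 'gripper_force': 0.0, 'opening': 1.0027548444973549}
```

View pics/top0.png

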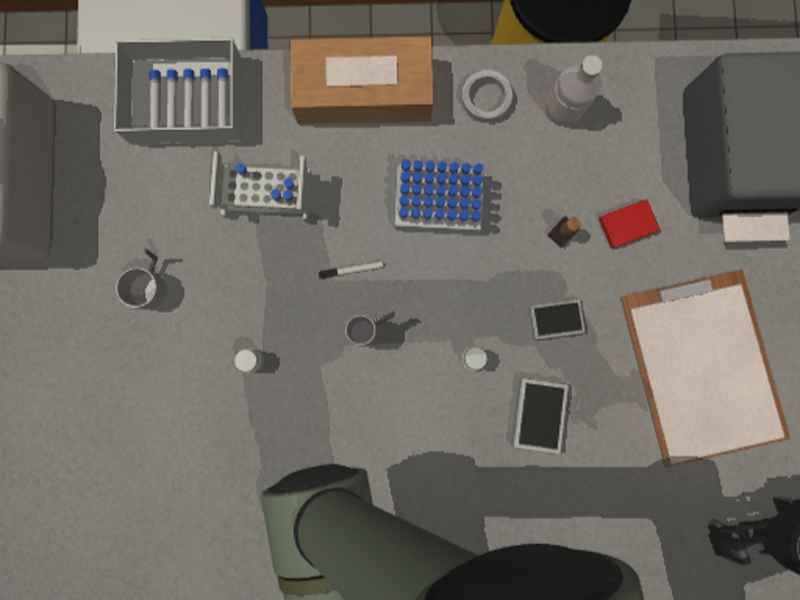

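View pics/side0.png

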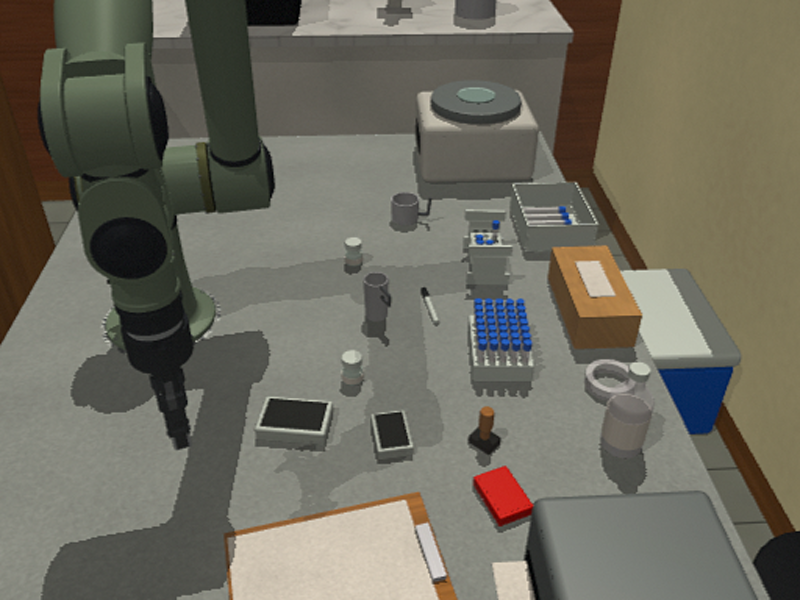

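The top view shows (in 800x600 px) the rack at (258,188), tray (440,195), wide cup (137,287), narrow cup (362,330), jars (246,360) and (475,358), stamp (565,230) and a pen (350,270). 

Ink pad candidates are red (630,222), small black (558,320) and large black (543,415). The small black one fits because it is not red and is the smaller of its colour. I'll confirm with an enlarged crop.

Run:
```python
import cv2, numpy as np
t=cv2.imread("top_raw.png"); s=cv2.imread("side_raw.png")
def c(im,x,y,w=100,h=75,k=4): return cv2.resize(im[y-h//2:y-h//2+h,x-w//2:x-w//2+w],(w*k,h*k),interpolation=cv2.INTER_NEAREST)
def c2(im,x,y): return cv2.resize(c(im,x,y,134,100,1),(400,300),interpolation=cv2.INTER_NEAREST)
cv2.imwrite("pics/crop1.png",np.vstack([np.hstack([c2(t,350,235),c(t,88,184)]),np.hstack([c(t,240,211),c(t,361,150)])]))
```

```text
(no output)
```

View pics/crop1.png

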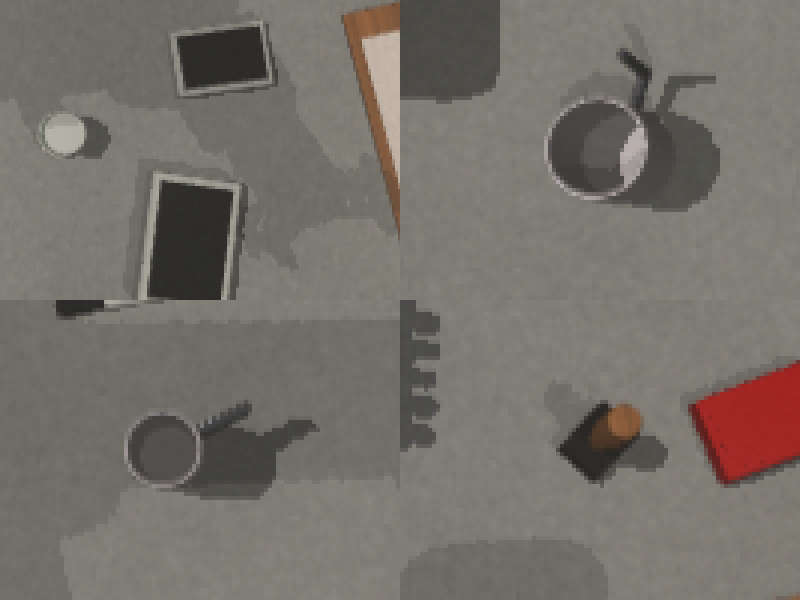

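The crop confirms it: the small black-felt tin (top of tile 1, raw ≈ (357,205)) is the ink pad. The wide cup's hook points up in the image and the narrow cup's loop up-right. Next I measure from both views.

```bash
cat > vis.py <<'E'
import cv2, numpy as np
from scipy.spatial.transform import Rotation as Ro
from bench import imaging
class Cam:
    def __init__(s,n):
        m=imaging.camera_model(n); s.K=np.array(m["K"]); s.p=np.array(m["position"]); s.R=Ro.from_euler("xyz",m["rotation"]).as_matrix()
    def ray(s,u):
        d=np.linalg.inv(s.K)@[u[0],u[1],1]; d=s.R@[d[0],-d[1],-d[2]]; return d/np.linalg.norm(d)
    def at(s,u,z):
        d=s.ray(u); return s.p+d*(z-s.p[2])/d[2]
    def px(s,P):
        c=s.R.T@(np.asarray(P,float)-s.p); q=s.K@[c[0],-c[1],-c[2]]; return q[:2]/q[2]
C={n:Cam(n) for n in("side","top")}
def tri(ut,us):
    a,b=C["top"],C["side"]; d,e=a.ray(ut),b.ray(us)
    k=np.linalg.lstsq(np.c_[d,-e],b.p-a.p,rcond=None)[0]
    P,Q=a.p+d*k[0],b.p+e*k[1]; return (P+Q)/2,np.linalg.norm(P-Q)
def blobs(mask,amin=8):
    n,l,st,ce=cv2.connectedComponentsWithStats(mask.astype(np.uint8)); return [(ce[i],st[i],l==i) for i in range(1,n) if st[i][4]>=amin]
E
python3 - <<'E'
import cv2, numpy as np
from vis import *
np.set_printoptions(precision=1,suppress=True)
t=cv2.imread("top_raw.png"); s=cv2.imread("side_raw.png")
for n,im in(("top",t),("side",s)):
    h=cv2.cvtColor(im,cv2.COLOR_BGR2HSV); H,S,V=h[...,0],h[...,1],h[...,2]
    print(n)
    for nm,m in (("blue",(H>100)&(H<130)&(S>130)&(V>60)),("brown",(H>5)&(H<18)&(S>110)&(V>50)),("dark",V<52),("white",(S<40)&(V>165))):
        for c,st,l in blobs(m,12 if nm!="dark" else 60):
            if st[4]<6000: print(nm,c,st)
def c(im,x,y,w=100,h=75,k=4): return cv2.resize(im[y-h//2:y-h//2+h,x-w//2:x-w//2+w],(w*k,h*k),interpolation=cv2.INTER_NEAREST)
ch=lambda im: cv2.cvtColor(np.clip((im[...,0].astype(int)+im[...,2]-2*im[...,1])*8+100,0,255).astype(np.uint8),cv2.COLOR_GRAY2BGR)
cv2.imwrite("pics/crop2.png",np.vstack([np.hstack([c(s,259,134,60,45,6)[:,:360],c(ch(s),259,134,60,45,6),]),np.hstack([c(s,242,192,60,45,6),c(ch(t),88,184,60,45,6)])]))
E
```

```text
top
blue [164.7  15.8] [160   0  11  31 320]
blue [98.4 47.1] [96 45  6  5 29]
blue [109.4  47.1] [107  45   6   5  29]
blue [120.4  46.6] [118  44   6   6  30]
blue [131.4  46.4] [128  44   7   6  31]
blue [141.4  46.2] [139  44   6   6  29]
blue [259.4 104.8] [257 102   6   6  26]
blue [266.9 109.1] [264 103   6  13  53]
blue [274.4 116.9] [271 103   7  29 112]
blue [153.3 107.3] [151 105   6   6  26]
blue [282.2 113.3] [280 104   6  21  83]
blue [289.7 118. ] [287 104   7  29 115]
blue [297.6 114.6] [295 105   6  20  88]
blue [305.2 114.7] [303 105   6  21  85]
blue [258.9 116.1] [256 109   6  14  55]
blue [184.  116.5] [182 114   5   6  26]
blue [266.2 123.7] [264 117   6  14  57]
blue [175.9 123.8] [174 121   5   6  23]
blue [183.6 124.2] [181 122   6   6  26]
blue [258.1 127.5] [256 124   6   7  27]
blue [281.5 128.7] [279 126   6   6  28]
blue [296.9 129.6] [295 127   5   6  27]
blue [304.5 129.9] [302 127   6   6  27]
blue [258.1 135.2] [256 133   5   6  25]
blue [265.7 135.6] [263 133   6   6  29]
blue [273.4 136. ] [271 134   6   5  25]
blue [281.1 136.4] [279 134   5   6  
[... 2982 characters left out ...]
] [337 141  24   3  28]
white [311.1 153.8] [300 149  28   9  76]
white [225.5 154.1] [221 152  10   5  42]
white [380.2 178.2] [369 167  24  23 331]
white [424.8 201.5] [ 397  172   58   57 1846]
white [275.8 197. ] [273 190   7  15  32]
white [301.6 205.6] [301 202   3   9  15]
white [302.2 216.4] [302 212   2   9  12]
white [303.5 228.5] [303 223   3  11  15]
white [224.6 227.9] [219 224  12   9  79]
white [339.2 231.2] [338 228   3   6  12]
white [386.3 233.5] [375 230  27  10  80]
white [409.1 235.3] [403 232  13   8  82]
white [389.2 247.6] [379 243  22   8  65]
white [188.4 268.7] [164 254  48  24 139]
white [275.3 352.2] [266 335  19  35 294]
white [326.8 371.1] [315 359  25  25 511]
```

View pics/crop2.png

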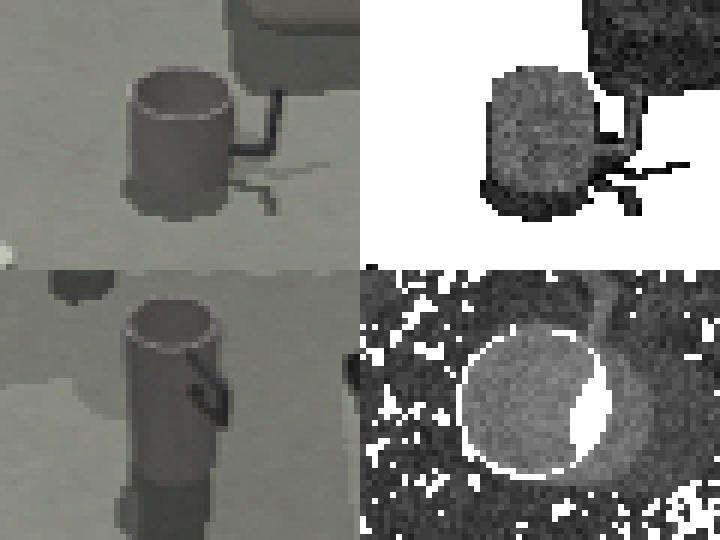

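The crops show the cups' side-view rims at raw ≈ (259,127) for the wide and (240.4,178.5) for the narrow. Their handles are clear. I need one closer look at the rack and tray for the gap.

Run:
```python
from vis import *
np.set_printoptions(precision=1,suppress=True)
t=cv2.imread("top_raw.png"); s=cv2.imread("side_raw.png")
cv2.imwrite("pics/crop3.png",np.vstack([cv2.resize(t[90:155,125:325],(800,260),interpolation=cv2.INTER_NEAREST),
 cv2.resize(s[128:250,290:350],(240*1,488),interpolation=cv2.INTER_NEAREST)[:340].repeat(1,0) if 0 else cv2.resize(np.rot90(s[128:253,288:348]),(708,340),interpolation=cv2.INTER_NEAREST)[:, :].copy() if 0 else np.hstack([cv2.resize(np.rot90(s[128:253,288:348]),(700,336),interpolation=cv2.INTER_NEAREST),np.zeros((336,100,3),np.uint8)])]))
P=lambda n,a,b:print(n,*tri(a,b))
P("wide rim",(87,184.1),(259,127)); P("wide hcorner",(98.8,164.5),(273.8,136.8)); P("wide htop",(93.5,159.5),(275.2,127))
P("nar rim",(230.3,211.0),(240.4,178.5)); P("nar handle",(251.3,199.8),(248.5,192))
P("knob top",(366.5,142.5),(311.3,262.5))
P("jarL",(156.5,230.4),(225.5,154.1)); P("jarR",(304,229),(224.6,227.9))
h=lambda im:cv2.cvtColor(im,cv2.COLOR_BGR2HSV)
r={}
for n,im,(x,y) in(("top",t,(357,204)),("side",s,(250,275))):
    b=[l for c,st,l in blobs(h(im)[...,2]<52,60) if np.hypot(*(c-[x,y]))<6][0]
    q=cv2.minAreaRect(np.argwhere(b)[:,::-1].astype(np.float32)); r[n]=np.argwhere(b)[:,::-1].mean(0)
    if n=="top":
        bx=cv2.boxPoints(q); w=np.array([C["top"].at(u,20) for u in bx]); e=np.diff(w,axis=0)
        print("felt",w.mean(0),[(np.linalg.norm(k),np.degrees(np.arctan2(k[1],k[0]))) for k in e])
P("felt",r["top"],r["side"])
m=lambda im:(h(im)[...,0]>100)&(h(im)[...,0]<130)&(h(im)[...,1]>130)&(h(im)[...,2]>60)
a=m(t);a[:,:245]=0;a[:,330:]=0;a[:95]=0
b=m(s);b[:,:300]=0;b[:,345:]=0;b[:185]=0;b[230:]=0
ut=np.argwhere(a)[:,::-1].mean(0);us=np.argwhere(b)[:,::-1].mean(0);P("caps",ut,us)
print("caps@85",C["top"].at(ut,85))
for u in((258.1,135.2),(304.4,137.6),(259.4,104.8)): print(C["top"].at(u,86))
```

```text
wide rim [514.8 364.1  55.5] 2.121200520982036
wide hcorner [570.7 346.3  21.9] 0.35339876440874257
wide htop [575.6 344.3  65.4] 1.5525924431045117
nar rim [433.6  -9.2  88.7] 1.3124064388255186
nar handle [458.8 -62.6  76.4] 4.14243177387096
knob top [ 601.8 -363.4   75.5] 0.6281857830307073
jarL [389.1 183.2  55.6] 0.4994446892156624
jarR [ 383.6 -196.6   54.6] 0.6078344840362777
felt [ 448.5 -345.    20. ] [(np.float64(73.4792864302622), np.float64(-83.23241183268964)), (np.float64(43.885718922449236), np.float64(-174.9015099236766)), (np.float64(73.1876790864687), np.float64(96.73526021427594))]
felt [ 448.5 -345.1   20.2] 0.15016774123426418
caps [ 663.6 -147.2   76.4] 0.4709610810804496
caps@85 [ 661.5 -146.5   85. ]
[625.5 -83.9  86. ]
[ 616.4 -202.2   86. ]
[705.3 -89.3  86. ]
```

View pics/crop3.png

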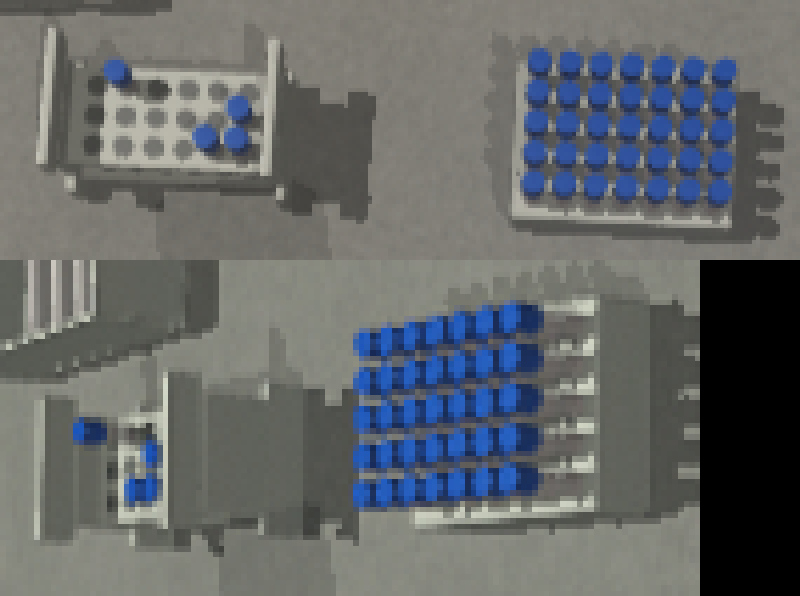

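Rack plate tops show as bright strips (raw ≈ (136,114) and (192,116)). The tray's foam front top edge runs from raw ≈ (252.8,144.3) to (307.3,146.3). Measured heights match the given ones (55.5, 88.7, 75.5, 20.2). Next I compute the targets and check IK.

```bash
cat > fix.py <<'E'
from vis import *
np.set_printoptions(precision=1,suppress=True)
cr=lambda x,y:(125+x/4-.5,90+y/4-.5)
rk=np.array([C["top"].at(cr(*u),100) for u in((50,27),(38,163),(281,40),(272,174))])
fo=np.array([C["top"].at(cr(*u),40) for u in((513,219),(731,227))])
E
python3 - <<'E'
from fix import *
from bench import bot,solve_ik
print(rk,rk.mean(0)); print(fo,fo.mean(0), np.linalg.norm(fo[0]-fo[1]))
# side-view check of rack plate top corners (rot90 crop: X=row, Y=59-col), scale 5.6
sc=lambda X,Y:(288+60-Y/5.6-.5,128+X/5.6-.5)
for a,b in(((50,27),(37,400-260)),((38,163),(37,540-260)),((281,40),(169,374-260)),((272,174),(169,528-260))): print(tri(cr(*a),sc(*b)))
yaw=np.radians(-4.2); R=lambda v:np.array([np.cos(yaw)*v[0]-np.sin(yaw)*v[1],np.sin(yaw)*v[0]+np.cos(yaw)*v[1]])
print("tray from foam",fo.mean(0)[:2]+R((55,0)))
for p,y in(((448,-345,3),0.1),((448,-345,3),.1+np.pi),((660,5,3),np.pi/2),((660,5,3),-np.pi/2),((515,364,20),-.33),((515,364,20),-.33+np.pi),((530,-140,20),-1.6),((530,-140,20),1.5),((433,-9,55),-1.13),((433,-9,55),2.0),((530,-140,60),-1.6),((530,-140,60),1.5),((530,-140,180),1.5)):
    q=solve_ik(p,(np.pi,0,y)); print(p,y,q)
E
```

```text
[[730.7 222.7 100. ]
 [642.4 229.9 100. ]
 [718.7  75.5 100. ]
 [631.8  82.1 100. ]] [680.9 152.5 100. ]
[[ 612.3  -70.1   40. ]
 [ 603.4 -215.2   40. ]] [ 607.8 -142.7   40. ] 145.39173826284298
(array([729. , 221.9, 102.3]), np.float64(1.8081565506613289))
(array([642. , 229.8, 100.1]), np.float64(0.8082337880112715))
(array([718.5,  75.4, 100.3]), np.float64(0.2546104665301474))
(array([630.7,  82.1,  99.2]), np.float64(2.402912203354654))
tray from foam [ 662.7 -146.7]
(448, -345, 3) 0.1 [-0.8  0.6 -0.4  0.6  0.   2.3]
(448, -345, 3) 3.241592653589793 [-0.8  0.6 -0.4  0.6  0.  -0.9]
(660, 5, 3) 1.5707963267948966 [-0.1  0.7 -0.1  0.7  0.   1.5]
(660, 5, 3) -1.5707963267948966 [-0.1  0.7 -0.1  0.7  0.  -1.7]
(515, 364, 20) -0.33 [ 0.5  0.7 -0.2  0.7  0.  -2.3]
(515, 364, 20) 2.811592653589793 [ 0.5  0.7 -0.2  0.7  0.   0.8]
(530, -140, 20) -1.6 [-0.4  0.6 -0.4  0.6  0.  -1.9]
(530, -140, 20) 1.5 [-0.4  0.6 -0.4  0.6  0.   1.2]
(433, -9, 55) -1.13 [-0.2  0.3 -0.7  0.5  0.  -2.2]
(433, -9, 55) 2.0 [-0.2  0.3 -0.7  0.5  0.   1. ]
(530, -140, 60) -1.6 [-0.4  0.5 -0.4  0.7  0.  -1.9]
(530, -140, 60) 1.5 [-0.4  0.5 -0.4  0.7  0.   1.2]
(530, -140, 180) 1.5 [-0.4  0.4 -0.3  0.9  0.   1.2]
```

```bash
cat > act.py <<'E'
from bench import bot
import numpy as np
from math import pi,radians
def st(m):
    s=bot.get_state(); print(m,"t%.1f"%s["t"],np.round(s["tcp_pos"],1),"op %.3f"%s["opening"],"gf %.1f"%s["gripper_force"],"F",np.round(s["contact_force"],1))
    return s
def over(x,y,z,yaw): bot.move_ptp((x,y,z),(pi,0,yaw))
def line(x,y,z,yaw=None,v=150,th=None): return bot.movel((x,y,z),None if yaw is None else (pi,0,yaw),max_speed=v,threshold=th)
E
python3 - <<'E'
from act import *
g=radians(95.9)
over(448.5,-345,120,g); st("over")
line(448.5,-345,20,v=150)
print(line(448.5,-345,-1,v=50,th=4)); s=st("down")
if s["tcp_pos"][2]>2.5: line(448.5,-345,s["tcp_pos"][2]+8)
bot.grip(0.4,30); st("gripped")
z=bot.get_state()["tcp_pos"][2]
line(448.5,-345,z+40,v=100); st("lift")
from vis import *
cv2.imwrite("pics/pad1.png",cv2.resize(imaging.capture("side")[200:320,180:340],(640,480),interpolation=cv2.INTER_CUBIC))
E
```

```text
over t1.5 [ 448.3 -346.   120.4] op 0.999 gf 0.0 F [-0.9  0.2 -0.5]
False
down t2.9 [ 448.3 -344.8   -1.3] op 0.998 gf 0.0 F [0.2 0.1 0.7]
gripped t3.3 [ 448.7 -345.2   -0.6] op 0.695 gf 33.4 F [-0.2  0.9  1.9]
lift t3.8 [ 448.4 -344.9   39.3] op 0.696 gf 33.1 F [-0.1 -0.3 -1.8]
```

View pics/pad1.png

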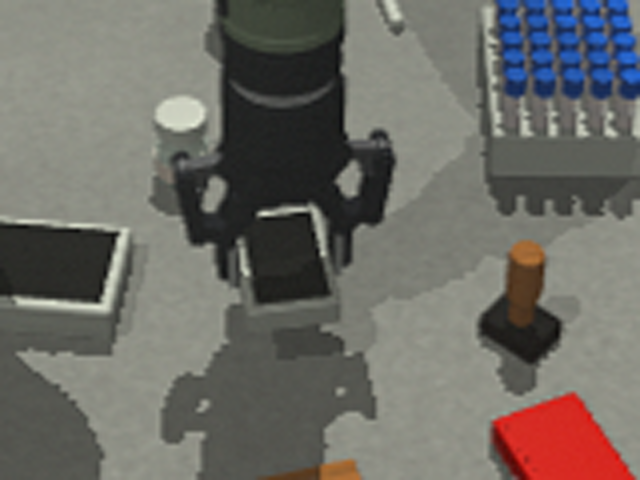

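The pad is held level across its 60 mm side. Now I place it and fetch the stamp.

Run:
```python
from act import *
X,Y=671.5,3; p=radians(85.7)
line(448.5,-345,150,v=200); line(X,Y,150,p,v=200); line(X,Y,20,v=150)
print(line(X,Y,-6,v=30,th=4)); st("placed")
bot.grip(0.95); line(X,Y,150,v=200)
sx,sy=601.8,-363.4
line(sx,sy,150,p,v=250); line(sx,sy,60,v=150); print(line(sx,sy,37,v=60,th=5)); st("stamp")
bot.grip(0.1,30); st("gripped"); line(sx,sy,90,v=100); st("lift")
from vis import *
a=imaging.capture("side"); b=imaging.capture("top")
cv2.imwrite("stop.png",b)
cv2.imwrite("pics/st1.png",np.hstack([cv2.resize(a[120:300,240:390],(400,480),interpolation=cv2.INTER_CUBIC),cv2.resize(b[80:200,150:250],(400,480),interpolation=cv2.INTER_CUBIC)]))
```

```text
True
placed t8.5 [671.2   3.   -0.7] op 0.694 gf 33.9 F [-0.4  0.6  3.7]
False
stamp t12.7 [ 601.5 -363.2   36.5] op 0.954 gf 0.0 F [-0.1  0.4  0.9]
gripped t13.2 [ 601.9 -363.5   37.3] op 0.273 gf 29.4 F [-0.4  0.3  2.4]
lift t13.9 [ 601.5 -363.2   89.7] op 0.272 gf 29.4 F [-0.1 -0.8 -1.5]
```

View pics/st1.png

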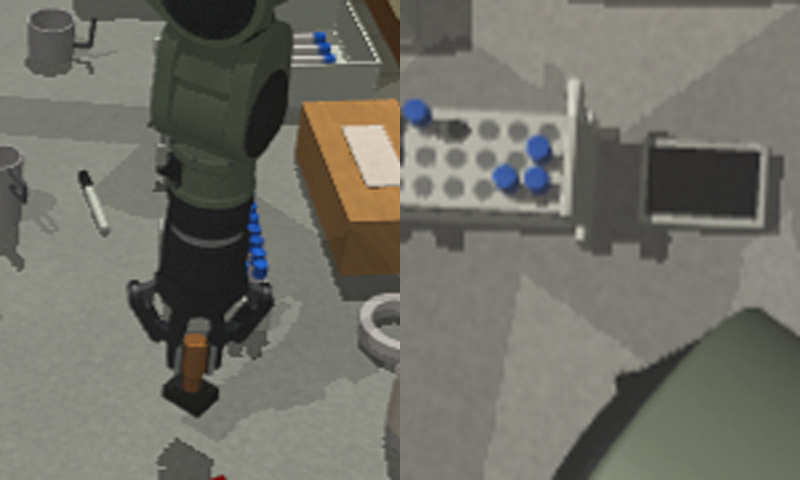

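The stamp hangs upright in the gripper and the pad lies beside the rack. I measure the felt, then stand the stamp on its middle.

Run:
```python
from act import *
from vis import *
im=cv2.imread("stop.png"); V=cv2.cvtColor(im,cv2.COLOR_BGR2HSV)[...,2]
b=[(c,l) for c,s,l in blobs(V<52,60) if np.hypot(*(c-[226,125.5]))<6][0]
q=cv2.boxPoints(cv2.minAreaRect(np.argwhere(b[1])[:,::-1].astype(np.float32))); w=np.array([C["top"].at(u,20) for u in q])
f=C["top"].at(b[0],20); print("felt",f,w.mean(0),np.diff(w,axis=0)); 
if abs(f[0]-671.5)>6 or abs(f[1]-3)>6: raise SystemExit("check")
X,Y=f[:2]; p=radians(85.7)
line(601.5,-363.2,190,v=150); line(X,Y,190,p,v=220); line(X,Y,75,v=150)
print(line(X,Y,50,v=25,th=4)); st("placed")
bot.grip(0.75); line(X,Y,170,v=150)
over(505,300,170,radians(-17.6+180)); st("away")
cv2.imwrite("stop2.png",imaging.capture("top")); a=imaging.capture("side"); cv2.imwrite("sside2.png",a)
cv2.imwrite("pics/st2.png",np.hstack([cv2.resize(a[120:270,240:390],(400,400),interpolation=cv2.INTER_CUBIC),cv2.resize(cv2.imread("stop2.png")[80:180,175:275],(400,400),interpolation=cv2.INTER_CUBIC)]))
```

```text
felt [672.10403923   3.56342546  20.        ] [672.20430542   3.22668724  20.        ] [[ 43.15603409  -2.63599827   0.        ]
 [ -5.34641948 -73.5809963    0.        ]
 [-43.12183965   2.918076     0.        ]]
True
placed t18.3 [672.    3.7  57. ] op 0.272 gf 29.7 F [ 0.1 -0.5  3.3]
away t20.9 [505.6 299.4 169.8] op 0.751 gf 0.0 F [ 0.7 -0.1  0.9]
```

View pics/st2.png

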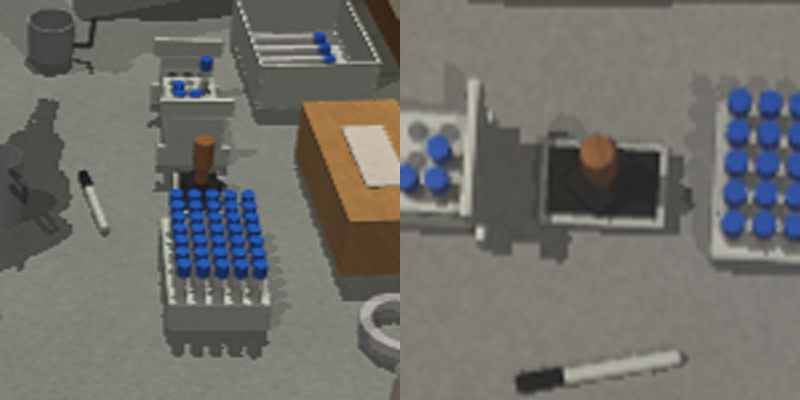

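The stamp stands upright on the middle of the pad, and the pad sits midway. Next is the wide cup.

Run:
```python
from act import *
x,y=514.8,364.1; g=radians(162.2)
bot.grip(1.0); over(x,y,150,g); line(x,y,85,v=150); hit=line(x,y,15,v=70,th=5); st(f"down {hit}")
if hit: raise SystemExit
bot.grip(0.5,35); st("gripped"); line(x,y,60,v=100); s=st("lift")
from vis import *
a=imaging.capture("side"); cv2.imwrite("pics/wc1.png",cv2.resize(a[80:180,200:320],(600,500),interpolation=cv2.INTER_CUBIC))
```

```text
down False t23.5 [515.2 364.3  15.5] op 1.001 gf 0.0 F [-0.6  0.2 -1. ]
gripped t23.8 [515.3 364.3  16.1] op 0.795 gf 39.4 F [-0.9 -0.6  5.2]
lift t24.4 [514.6 364.   59.8] op 0.791 gf 39.8 F [-0.1  0.1 -1.6]
```

View pics/wc1.png

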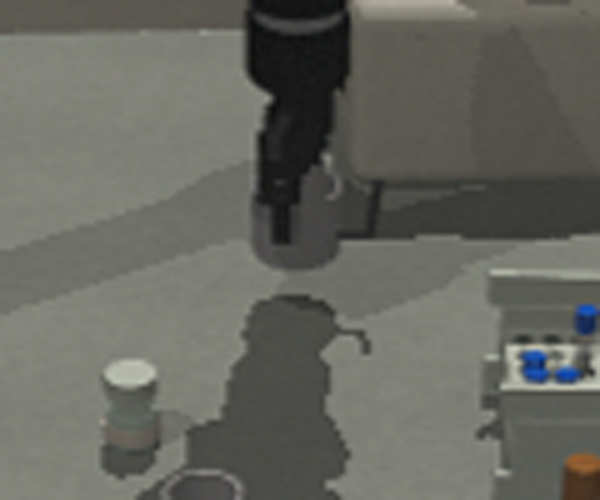

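The cup is held level with an opening of 67 mm. I place it and measure it again.

Run:
```python
from act import *
X,Y=533.7,-137.2; p=radians(85.8)
line(514.8,364.1,150,v=150); line(X,Y,150,p,v=220); line(X,Y,30,v=150)
print(line(X,Y,8,v=30,th=4)); st("placed")
bot.grip(1.0); line(X,Y,160,v=150); over(433.6,-250,200,radians(115)); st("away")
from vis import *
a=imaging.capture("side"); b=imaging.capture("top"); cv2.imwrite("stop3.png",b); cv2.imwrite("sside3.png",a)
rs=lambda im:cv2.resize(im,(400,400),interpolation=cv2.INTER_NEAREST)
cv2.imwrite("pics/wc2.png",np.hstack([rs(a[160:240,225:305]),rs(b[140:220,215:295])]))
```

```text
True
placed t29.1 [ 533.9 -137.3   15.8] op 0.797 gf 40.4 F [-0.  0.  4.]
away t31.3 [ 433.6 -249.6  199.4] op 0.997 gf 0.0 F [ 0.6  0.8 -0.1]
```

View pics/wc2.png

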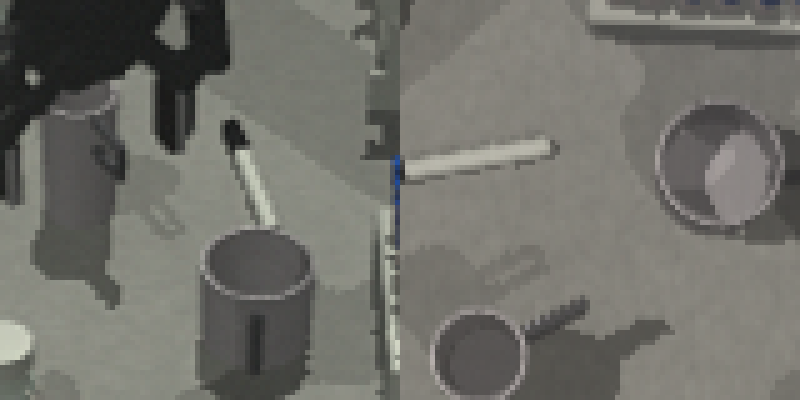

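Run:
```python
from vis import *
np.set_printoptions(precision=1,suppress=True)
T=lambda x,y:(215+(x-400)/5-.5,140+y/5-.5); S=lambda x,y:(225+x/5-.5,160+y/5-.5)
w=tri(T(718,165),S(257.5,264)); print("wide",w,C["top"].at(T(718,165),55))
n=tri(T(478,356),S(83,85)); print("nar",n)
c=C["top"].at(T(478,356),90)
ang=lambda v:np.degrees(np.arctan2(v[1],v[0]))
# dark handle mask in top: principal line
b=cv2.imread("stop3.png"); V=cv2.cvtColor(b,cv2.COLOR_BGR2HSV)[...,2]
for th in(62,70,76):
    m=V<th; k=np.zeros_like(m); k[197:211,240:255]=1
    for ce,st,l in blobs(m&k,5):
        pts=np.argwhere(l)[:,::-1].astype(np.float32); vx,vy,x0,y0=cv2.fitLine(pts,cv2.DIST_L2,0,.01,.01).ravel()
        A,B=[C["top"].at((x0+s*vx,y0+s*vy),80) for s in(0,8)]
        print(th,st,"line ang",ang(B-A),"ang from axis",ang(A-c), np.hypot(*(A-c)[:2]))
A,B=[C["top"].at(T(*u),82) for u in((527,336),(587,303))]; print(ang(B-A),ang(B-c),np.linalg.norm((B-c)[:2]))
```

```text
wide (array([ 533.3, -134.5,   52.9]), np.float64(1.122199418985015)) [ 532.4 -134.3   55. ]
nar (array([434.9,  -9. ,  96. ]), np.float64(3.2233023101255966))
70 [240 203   9   5  12] line ang -64.21913731824947 ang from axis -69.4584635296952 37.31736184943031
76 [240 202  12   7  18] line ang -62.37515260157005 ang from axis -69.7463762024619 39.51039529467927
-62.48757459897952 -64.84123102992338 61.04047153110785
```

The wide cup is at (533,-135), handle pointing at the side camera (-y). The narrow cup is at (434,-9), handle yaw about -64°. I grasp it now.

Run:
```python
from act import *
x,y=433.8,-9.1; g=radians(115.8)
over(x,y,180,g); line(x,y,115,v=150); hit=line(x,y,56,v=70,th=5); st(f"down {hit}")
if hit: raise SystemExit
bot.grip(0.3,30); st("gripped"); line(x,y,170,v=120); st("lift")
X,Y=533.2,-135.0
over(X,Y,175,radians(265.8-360)); st("over")
from vis import *
a=imaging.capture("side"); b=imaging.capture("top"); cv2.imwrite("pics/nc1.png",np.hstack([cv2.resize(a[130:260,215:315],(400,520),interpolation=cv2.INTER_CUBIC),cv2.resize(b[130:230,230:307],(400,520),interpolation=cv2.INTER_CUBIC)]))
```

```text
down False t34.0 [434.1  -9.1  56.3] op 1.001 gf 0.0 F [-0.1 -0.1  0.4]
gripped t34.4 [433.9  -9.3  56.5] op 0.577 gf 30.2 F [-1.7 -0.1  4.4]
lift t35.5 [433.2  -9.  169.3] op 0.580 gf 31.3 F [-0.3  0.8 -0.8]
over t37.9 [ 533.1 -134.8  174.9] op 0.577 gf 31.3 F [-0.9 -0.1 -1.7]
```

View pics/nc1.png

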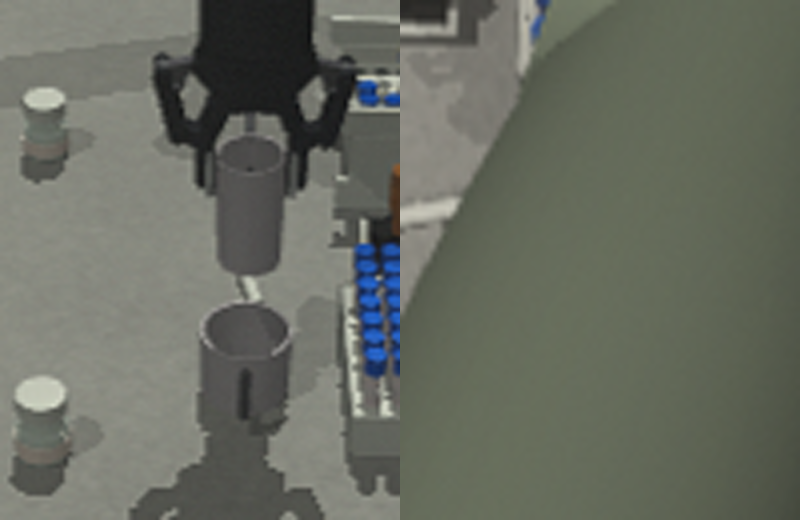

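The narrow cup hangs upright directly over the wide cup, with handles opposed. I insert it, stopping on contact.

Run:
```python
from act import *
X,Y=533.2,-135.0
line(X,Y,118,v=120); hit=line(X,Y,56,v=40,th=5); s=st(f"insert {hit}")
if hit and s["tcp_pos"][2]<64:
    bot.grip(1.0); line(X,Y,180,v=120); over(400,-330,220,radians(-94)); st("away")
from vis import *
a=imaging.capture("side"); b=imaging.capture("top"); cv2.imwrite("stop4.png",b); cv2.imwrite("pics/nc2.png",np.hstack([cv2.resize(a[130:250,215:315],(400,480),interpolation=cv2.INTER_CUBIC),cv2.resize(b[90:210,215:315],(400,480),interpolation=cv2.INTER_CUBIC)]))
```

```text
insert True t39.9 [ 533.1 -135.    60.5] op 0.583 gf 31.5 F [-0.4 -0.1  4.5]
away t42.5 [ 400.3 -329.2  219.5] op 0.998 gf 0.0 F [-0.1  0.2 -0.3]
```

View pics/nc2.png

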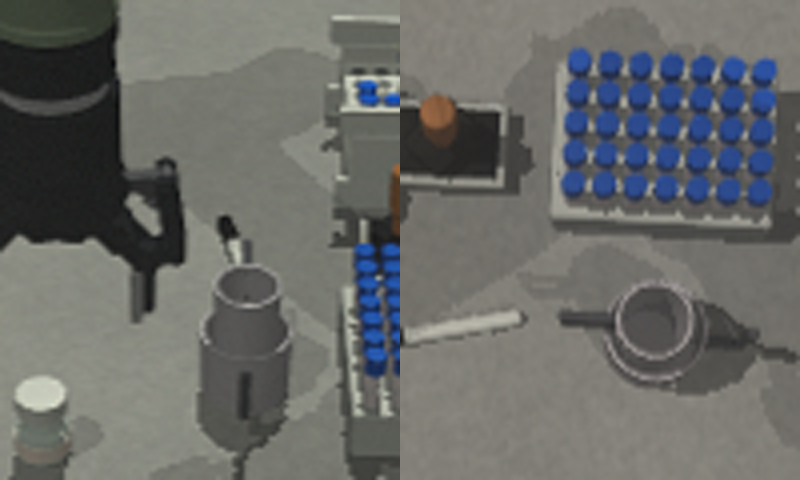

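The narrow cup is fully seated (it stopped 4 mm above its bench height). The handles are opposed at top-crop (580,317) and (735,335), the cup is about 41 mm clear of the tray, and the stamp is upright on the pad. Handing in.

```bash
python3 -c "
from bench import bot
print(bot.sign_off())"
```

```text
the job is handed in; nothing more can be done
None
```

The job is handed in at about 43 s of robot time: the pad lies midway between tray and rack with the stamp upright on its middle, the wide cup stands about 41 mm clear in front of the tray with the narrow cup fully nested and the handles pointing opposite ways, and the jars were not touched.

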